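# Find the thread hand of an unmarked gas outlet's cap and hold the cap off

## Task

Nobody knows whether the unmarked gas outlet on the steel tray has a left-hand or a right-hand quick-turn thread: find out by feel which way its black cap loosens (if one way is blocked, try the other), turn it loose on its seat, then lift it off and finish still holding it in the gripper, mouth down and still, about 10 cm above its seat. Do not put it down or let go of it at the end, and leave the slide box, the bell jar, the watch glass and the stopper where they stand.

Things in the scene. Friction and masses are not known exactly. Their poses are not given: they have to be found in the camera images.
- cap: Loose black ribbed round cap, 48 mm across (49 over the ribs), 40 mm high, 60 to 130 g, seated on the brass outlet. Origin: centre of its underside (rim of its mouth); z up along its axis; x along the yellow line on its top, which runs from centre to rim. Its lower 18 mm is a hollow skirt with two lugs inside, the rest is solid. Seated it has about 2 mm play upward, 1 mm sideways, up to 10 degrees in turning (15 if forced).
- thread (a point): Centre of the outlet's flange, where the cap's rim sits. Thread: seen from above, in one direction (clockwise or counter-clockwise, it changes from start to start and cannot be seen) the cap meets a hard stop within 15 degrees; in the other it turns easily without rising, lifts straight off once turned 62 to 88 degrees (75 is best), and stops at about 90. The nozzle under the cap is 16 mm high.
- fitting: Fixed gas connection: steel base plate 10 mm thick (x -37 to 37, y -40 to 150 mm); brass outlet pedestal with a flange 56 mm across, its top 55 mm above the origin; grey valve block 52 x 52 mm, top at 88 mm, centred at y = +112 mm, joined to it by a copper pipe. Origin: on the outlet's axis, underside of the plate; z up. At the start the cap's x axis lies along the fitting's x axis.
- tray: Fixed steel tray, 500 x 720 mm, pulled out from beneath a cream melamine shelf unit 100 mm high that stands beyond it; its floor, 12 mm above the origin, carries the fitting and the other things; its rims are 26 mm above the origin. Origin: on the work surface, 200 mm behind the outer face of its near rim; z up.
- slide_box: Bystander: grey plastic microscope slide box, 87 x 77 x 34 mm, loose on the tray. Origin: centre of its underside, z up.
- bell_jar: Bystander: small glass bell jar with a knob, 92 mm in diameter, 112 mm high, loose on the tray. Origin: centre of its underside, z up.
- watch_glass: Bystander: clear watch glass, 84 mm in diameter, 11 mm high, loose on the tray. Origin: centre of its underside, z up.
- stopper: Bystander: black rubber stopper, 48 mm in diameter at the top, 38 mm at the foot, 34 mm high, loose on the tray. Origin: centre of its underside, z up.
Not all that is in view belongs to the job. Leave any blue or turquoise look-alike of the cap alone.

How it is judged:
By the outcome, as a careful person would: the job done as asked, in the order asked, and still so for the second after the job is handed in, while the arm keeps its last pose, push and grip.
It also fails if it takes over 35 s, if anything falls off the work surface, if the arm or the gripper's body presses on something with over 40 N, if the wrist force passes 120 N, or if a joint passes its speed limit or range.

## Robot

A 7-joint arm with a two-finger parallel gripper is mounted at the origin on the work surface. World frame = base frame: x ahead of the robot, y to its left, z up, the work surface at z = 0. Lengths are in m, angles in rad, forces in N, time in s.
With the tool pointing down it reaches from about 0.425 to 0.875 m from the base axis. Payload 4.7 kg.
Tool frame: the origin (TCP) lies at the very end of the fingers, on their centre line; the grasp point (between the pads) lies 19 mm behind it; z points along the fingers, y is the line along which they close (so a half turn about z gives the same grasp; the last joint's range is limited). The gripper opens to 87 mm and grips with 3 to 60 N. Pads are 19 mm wide; open, the fingers measure 117 mm over their backs; the gripper's body (75 mm by 190 mm) begins 51 mm behind the grasp point.
Start: joints at [1.227, 0.321, -0.07, 1.45, 0.023, 1.371, -0.057], TCP at [0.228, -0.609, 0.223] pointing down, gripper open.
Joint ranges: [-2.86, 2.86], [-0.3, 2.09], [-1.38, 1.24], [0.06, 2.45], [-1.56, 4.7], [0.09, 2.05], [-2.69, 2.69]. Speed limits (rad/s): [2.57, 2.57, 3.14, 3.14, 3.14, 3.14, 3.14].

## Interface

Orientations are given as a rotation vector (axis times angle).
In Python, from bench import ctrl gives the robot as it stands.
- The arm moves only by the tool jog_arm, never from a script. Its argument "commands" is a list of rows, each a list of 7 numbers: the opening, from 0 (shut) to 1 (fully open), then the shift along the world's x, y, z scaled (see below), then the turn, a rotation vector about the world's x, y, z scaled (see below). A call has exactly 5 rows; each row is the pose to reach, as a shift and turn from the pose commanded when the call began; what a row does not reach only later rows make up. The controller multiplies each number of a shift by 0.5 m and each number of a turn by 30 degrees. A row lasts 1/12 s, in which the tool goes at most 41.7 mm and 7.16 degrees, less where a joint would pass 70% of its speed; a pose out of reach is approached as far as the arm can. A call with a number of a shift or a turn outside -1 to 1 is refused whole. A call with a gripper value outside its range is refused whole. The fingers move at their own pace and stop on an object; "grip_force" is the grip in N (left out, the last holds). Time passes only in rows, so rows that repeat a pose let the fingers close, or fill a call up. It gives the time, the measured TCP pose, the force, the opening and the grip force at its end, in the units of the state.
- ctrl.get_state(): the state, without advancing time (a new reading comes with each control period).
- ctrl.get_image(name): name is "scene" or "top"; returns a dict with "frame" (384x512x3 uint8, red, green, blue), "vfov" (degrees; the focal length in pixels is half the picture's height over the tangent of half this angle, whatever the lens; pixels are square), "cx", "cy" (the principal point, pixels), "distortion" ([k1, k2, p1, p2, k3] as OpenCV has them; the pictures are not rectified), "camera_from_world" (4x4, takes a point from world to camera coordinates). Camera axes: x right, y down, z forward; pixel columns grow to the right and rows downward; lengths in m; the calibration is good to about 2 mm. A picture is of the moment at which its call begins. There is no depth.
- ctrl.close_job(): hands the job in; it is judged then, once.
The state is a dict: "time": time; "joint_positions": joint angles; "qd": joint speeds; "joint_torque": joint torques, N m; "position": TCP position; "tool_rot": TCP orientation; "ft_force": force on the tool from outside, world axes, zero at the start; "torque": the same for the moment, N m; "grip_width": opening from 0.0 (shut) to 1.0 (fully open); "grip_force": force on a finger pad.
Only numpy, scipy, OpenCV 4.12 (cv2) and the standard library are available. Lean on these libraries where they do the work, as an engineer would, in place of code of your own. Each camera call takes 0.05 s, during which the arm holds its last target. There are 200 camera calls.

## Working session

There is one attempt and no reset: what is moved stays moved. The work goes in short steps, Python scripts to look and compute and a tool call to move; the robot and the scene stay as the last step left them, time stands still between calls to the robot, and variables do not carry over. Pictures are saved under pics/ and viewed, at most 10 in all, crops included, and the job is handed in when it is done.

Besides the shell and the picture viewer there is one more tool, called after ">>>" in YAML: its name, and indented under it one key for each argument. jog_arm: Moves the arm, as the interface text tells. Shifts and turns lie within -1 to 1; 1 stands for 0.5 m of shift or 30 degrees of turn. Its arguments: {"type":"object","properties":{"commands":{"type":"array","items":{"type":"array","items":{"type":"number","minimum":-1,"maximum":1}}},"grip_force":{"type":"number"}},"required":["commands"]}

```bash
mkdir -p pics; ls; python3 - <<'E'
from bench import ctrl
import cv2,numpy as np
s=ctrl.get_state();print({k:np.round(v,3) for k,v in s.items()})
for n in("scene","top"):
    im=ctrl.get_image(n);cv2.imwrite(f"pics/{n}0.png",im["frame"][:,:,::-1])
    print(n,im["vfov"],im["cx"],im["cy"],im["distortion"],np.round(im["camera_from_world"],3).tolist())
E
```

```text
pics
{'time': np.float64(0.0), 'joint_positions': array([ 1.227,  0.322, -0.07 ,  1.452,  0.023,  1.371, -0.057]), 'qd': array([ 0.001, -0.001, -0.   , -0.001, -0.002, -0.001, -0.   ]), 'joint_torque': array([-0.0000e+00, -4.9129e+01, -4.0400e-01, -3.1253e+01, -6.4000e-02,
        4.4000e-02,  0.0000e+00]), 'position': array([ 0.227, -0.608,  0.221]), 'tool_rot': array([-3.09e+00, -5.59e-01,  1.00e-03]), 'ft_force': array([ 0.819, -1.254, -0.23 ]), 'torque': array([0.012, 0.025, 0.01 ]), 'grip_force': np.float64(0.0), 'grip_width': np.float64(0.996)}
scene 48.58860031989765 254.71365112005435 191.56335619040394 [-0.02790689  0.          0.          0.          0.        ] [[0.258, 0.966, -0.019, -0.085], [0.598, -0.175, -0.782, -0.237], [-0.758, 0.191, -0.623, 1.667], [0.0, 0.0, 0.0, 1.0]]
top 42.49238144870288 249.874660446726 191.97852206568678 [-0.10155041  0.          0.          0.          0.        ] [[0.018, -1.0, -0.02, -0.051], [-0.988, -0.015, -0.154, 0.475], [0.154, 0.022, -0.988, 1.366], [0.0, 0.0, 0.0, 1.0]]
```

View pics/scene0.png

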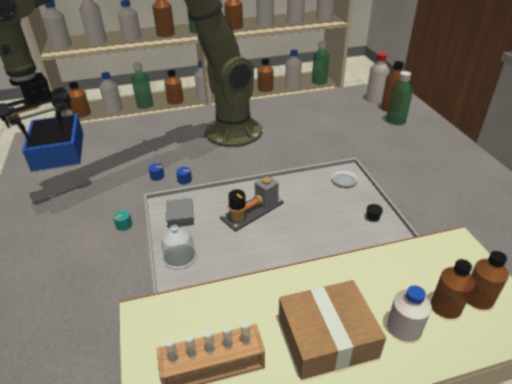

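View pics/top0.png

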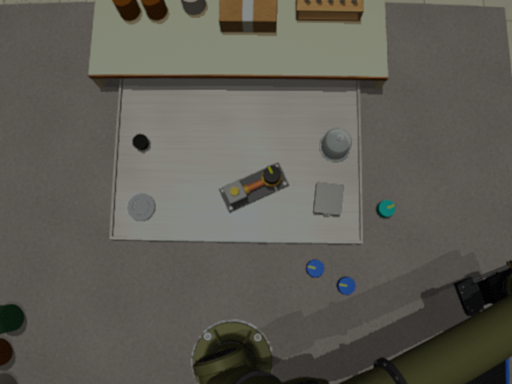

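Candidates: the black cap on the brass outlet at top (272,175) / scene (237,200); the black stopper at top (141,142) / scene (374,212); the blue caps at top (315,268) and (346,285); the turquoise cap at top (386,208). I choose the one on the outlet and check it in a close crop while measuring.

```bash
cat > h.py <<'E'
from bench import ctrl
import cv2,numpy as np
def grab(n):
    im=ctrl.get_image(n);f=192/np.tan(np.radians(im["vfov"]/2))
    K=np.array([[f,0,im["cx"]],[0,f,im["cy"]],[0,0,1]]);return im["frame"],K,np.array(im["distortion"]),np.array(im["camera_from_world"])
def ray(c,uv):
    _,K,D,T=c;p=cv2.undistortPoints(np.array([[uv]],float),K,D)[0,0]
    return -T[:3,:3].T@T[:3,3],T[:3,:3].T@np.array([*p,1])
def plane(c,uv,z):
    o,d=ray(c,uv);return o+d*(z-o[2])/d[2]
def proj(c,P):
    _,K,D,T=c;return cv2.projectPoints(np.array(P,float).reshape(-1,1,3),cv2.Rodrigues(T[:3,:3])[0],T[:3,3],K,D)[0][:,0]
E
python3 - <<'E'
from h import *
c=grab("top");s=grab("scene")
cr=[cv2.resize(f[y:y+80,x:x+100,::-1],None,fx=4,fy=4,interpolation=cv2.INTER_CUBIC) for f,x,y in((c[0],210,145),(s[0],205,165))]
cv2.imwrite("pics/crop.png",np.hstack(cr))
for n,k,(x0,y0,x1,y1) in(("top",c,(255,160,290,192)),("scene",s,(222,183,252,228))):
    f=k[0][y0:y1,x0:x1].astype(int);dark=(f.max(2)<45)
    yel=(f[...,0]>90)&(f[...,1]>75)&(f[...,2]<60)
    nn,l,st,ce=cv2.connectedComponentsWithStats((dark).astype(np.uint8))
    i=1+st[1:,4].argmax();print(n,st[i],ce[i]+[x0,y0]);ys,xs=np.nonzero(yel);print("yel",xs.mean()+x0,ys.mean()+y0,len(xs))
E
```

```text
top [  9   6  17  18 200] [271.92 175.42]
yel 263.6041666666667 177.75 48
scene [  8   7  15  19 206] [236.23786408 200.18932039]
yel 238.21951219512195 210.7967479674797 123
```

View pics/crop.png

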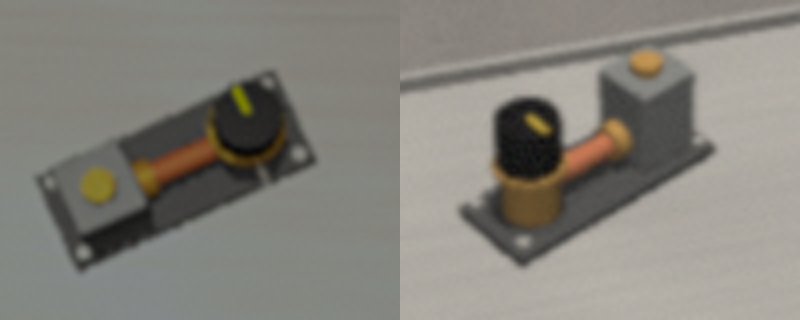

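The crop shows the black ribbed cap with its yellow line on the brass flange (top ≈ (272,174)), the valve block to its left at ≈ (235,191), and the plate corners. The choice is confirmed. Now the positions.

```bash
python3 - <<'E'
from h import *
c=grab("top");s=grab("scene")
L,B,R,T=[plane(c,np.array(p)/4+[210,145],.022) for p in((38,178),(82,270),(315,158),(275,70))]
print(np.round([L,B,R,T],3).tolist())
yd=((L+B)-(R+T))/2;print("plate len",np.linalg.norm(yd[:2]));yd/=np.linalg.norm(yd)
ax=(R+T)/2+yd*.04;print("axis from plate",ax[:2],"y yaw",np.degrees(np.arctan2(yd[1],yd[0])))
a=plane(c,(235-.5+0,191.4),.1);
P=[ray(c,(271.9,175.0)),ray(s,(236.4,199.5))]
A=np.vstack([np.eye(3)-np.outer(d,d)/(d@d) for o,d in P]);b=np.hstack([(np.eye(3)-np.outer(d,d)/(d@d))@o for o,d in P])
print("two view",np.linalg.lstsq(A,b,rcond=None)[0])
for z in(.087,.095,.107):print(z,plane(c,(271.9,175.0),z)[:2],plane(s,(236.4,199.5),z)[:2])
# neighbours
for n,uv,z in(("box",(328,198),.046),("jar",(337,143),.06),("stopper",(141,142),.04),("glass",(141,207),.02)):print(n,plane(c,uv,z))
# yellow line ends
e=[plane(c,np.array(p)/4+[210,145],.107) for p in((248,112),(236,88))];print("line dir",np.degrees(np.arctan2(*(e[1]-e[0])[[1,0]])))
E
```

```text
[[0.484, 0.045, 0.022], [0.418, 0.011, 0.022], [0.501, -0.154, 0.022], [0.566, -0.125, 0.022]]
plate len 0.18684779512324756
axis from plate [ 0.51587618 -0.10362508] y yaw 116.23271289480196
two view [ 0.5164174  -0.10320407  0.08589701]
0.087 [ 0.5160552  -0.10399795] [ 0.51786648 -0.10263555]
0.095 [ 0.51451903 -0.10382195] [ 0.52739095 -0.10446516]
0.107 [ 0.51221478 -0.10355795] [ 0.54167765 -0.10720958]
box [ 0.46040204 -0.26347926  0.046     ]
jar [ 0.61642698 -0.28841524  0.06      ]
stopper [0.61773902 0.27624486 0.04      ]
glass [0.42983121 0.27091701 0.02      ]
line dir 26.782498351447177
```

The axis is at about (0.516, -0.1035), with the flange at z 0.067 and the cap top at 0.107. I approach at constant height, turning the wrist by +60° so that joint 7 stays near mid-range.

>>> jog_arm:
  commands:
    - [1,0.04,0.068,0,0,0,0.2]
    - [1,0.08,0.136,0,0,0,0.4]
    - [1,0.12,0.204,0,0,0,0.6]
    - [1,0.16,0.272,0,0,0,0.8]
    - [1,0.2,0.34,0,0,0,1]
  grip_force: 20

```text
time: 0.72
position: [0.3283, -0.4371, 0.2226]
tool_rot: [2.838, 1.347, -0.0]
ft_force: [1.0, -0.1, 1.2]
grip_width: 1.001
grip_force: 0.0
```

>>> jog_arm:
  commands:
    - [1,0.04,0.068,0,0,0,0.2]
    - [1,0.08,0.136,0,0,0,0.4]
    - [1,0.12,0.204,0,0,0,0.6]
    - [1,0.16,0.272,0,0,0,0.8]
    - [1,0.2,0.34,0,0,0,1]

```text
time: 1.13
position: [0.4282, -0.2671, 0.2229]
tool_rot: [2.392, 2.035, -0.0]
ft_force: [0.7, 0.7, -0.1]
grip_width: 0.998
grip_force: 0.0
```

>>> jog_arm:
  commands:
    - [1,0.04,0.07,0,0,0,0]
    - [1,0.08,0.14,0,0,0,0]
    - [1,0.12,0.21,0,0,0,0]
    - [1,0.16,0.28,0,0,0,0]
    - [1,0.176,0.33,0,0,0,0]

```text
time: 1.55
position: [0.5176, -0.0994, 0.223]
tool_rot: [2.393, 2.034, 0.004]
ft_force: [0.5, 0.9, -0.3]
grip_width: 1.001
grip_force: 0.0
```

>>> jog_arm:
  commands:
    - [1,0,0,-0.06,0,0,0]
    - [1,0,0,-0.12,0,0,0]
    - [1,0,0,-0.16,0,0,0]
    - [1,0,0,-0.18,0,0,0]
    - [1,0,0,-0.18,0,0,0]

```text
time: 1.97
position: [0.5139, -0.1036, 0.1303]
tool_rot: [-2.395, -2.028, 0.004]
ft_force: [-0.1, 0.2, 0.3]
grip_width: 0.999
grip_force: 0.0
```

```bash
python3 - <<'E'
from h import *
s=ctrl.get_state();print(np.round(s["position"],4),np.round(s["joint_positions"],3))
c=grab("scene");t=grab("top")
cr=[cv2.resize(f[y:y+100,x:x+100,::-1],None,fx=4,fy=4,interpolation=cv2.INTER_CUBIC) for f,x,y in((t[0],225,125),(c[0],190,135))]
cv2.imwrite("pics/near.png",np.hstack(cr))
E
```

```text
[ 0.5139 -0.1036  0.1303] [ 0.699  0.168 -0.597  1.857  0.102  1.152 -0.099]
```

View pics/near.png

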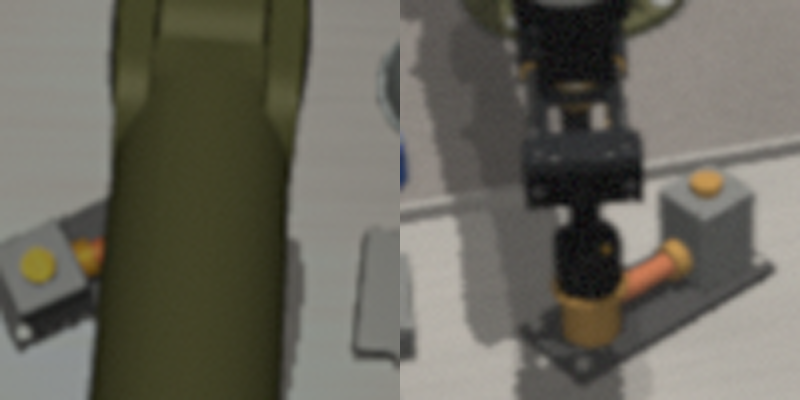

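The fingers straddle the cap, with the near finger in front of it at crop (585,215) and the cap at (587,260). I descend and close gently.

>>> jog_arm:
  commands:
    - [1,0,0,-0.04,0,0,0]
    - [1,0,0,-0.08,0,0,0]
    - [1,0,0,-0.112,0,0,0]
    - [1,0,0,-0.112,0,0,0]
    - [1,0,0,-0.112,0,0,0]

```text
time: 2.48
position: [0.5162, -0.1041, 0.0777]
tool_rot: [2.397, 2.029, 0.001]
ft_force: [0.1, -0.3, -0.0]
grip_width: 1.001
grip_force: 0.0
```

>>> jog_arm:
  commands:
    - [0.62,0,0,0,0,0,0]
    - [0.62,0,0,0,0,0,0]
    - [0.5,0,0,0,0,0,0]
    - [0.5,0,0,0,0,0,0]
    - [0.5,0,0,0,0,0,0]
  grip_force: 8

```text
time: 2.9
position: [0.516, -0.104, 0.0772]
tool_rot: [2.397, 2.029, 0.001]
ft_force: [-0.2, 0.3, -0.4]
grip_width: 0.703
grip_force: 0.0
```

```bash
python3 - <<'E'
from h import *
s=ctrl.get_state();print({k:np.round(v,3) for k,v in s.items()})
E
```

```text
{'time': np.float64(2.9), 'joint_positions': array([ 0.682,  0.231, -0.589,  1.909,  0.148,  1.044, -0.136]), 'qd': array([-0.001,  0.003, -0.001,  0.003,  0.003, -0.001, -0.002]), 'joint_torque': array([ 2.0000e-03, -3.5494e+01, -3.6640e+00, -2.7402e+01, -5.7000e-02,
        1.9000e-02,  1.0000e-03]), 'position': array([ 0.516, -0.104,  0.077]), 'tool_rot': array([2.397e+00, 2.029e+00, 1.000e-03]), 'ft_force': array([-0.22 ,  0.277, -0.411]), 'torque': array([ 0.   , -0.083, -0.039]), 'grip_force': np.float64(0.0), 'grip_width': np.float64(0.703)}
```

>>> jog_arm:
  commands:
    - [0.4,0,0,0,0,0,0]
    - [0.4,0,0,0,0,0,0]
    - [0.4,0,0,0,0,0,0]
    - [0.4,0,0,0,0,0,0]
    - [0.4,0,0,0,0,0,0]

```text
time: 3.32
position: [0.5156, -0.1039, 0.0767]
tool_rot: [2.398, 2.03, -0.0]
ft_force: [0.4, 0.1, 0.5]
grip_width: 0.543
grip_force: 8.0
```

>>> jog_arm:
  commands:
    - [0.4,0,0,0,0,0,0]
    - [0.4,0,0,0,0,0,0]
    - [0.4,0,0,0,0,0,0]
    - [0.4,0,0,0,0,0,0]
    - [0.4,0,0,0,0,0,0]

```text
time: 3.73
position: [0.5156, -0.1039, 0.0767]
tool_rot: [2.398, 2.03, 0.0]
ft_force: [-1.3, 0.6, 1.9]
grip_width: 0.548
grip_force: 8.0
```

Good grasp (width ≈ 48 mm, almost no side load). I grip more firmly and feel counter-clockwise first.

>>> jog_arm:
  commands:
    - [0.4,0,0,0,0,0,0]
    - [0.4,0,0,0,0,0,0.15]
    - [0.4,0,0,0,0,0,0.3]
    - [0.4,0,0,0,0,0,0.45]
    - [0.4,0,0,0,0,0,0.45]
  grip_force: 25

```text
time: 4.15
position: [0.5159, -0.1038, 0.0767]
tool_rot: [2.14, 2.3, 0.001]
ft_force: [0.5, -0.0, 1.9]
grip_width: 0.544
grip_force: 25.0
```

```bash
cat > st.py <<'E'
from h import *
from scipy.spatial.transform import Rotation as R
s=ctrl.get_state();X=R.from_rotvec(s["tool_rot"]).as_matrix()
print("yaw",round(np.degrees(np.arctan2(X[1,0],X[0,0])),2),"tilt",round(np.degrees(np.arccos(-X[2,2])),2),*[(k,np.round(s[k],3).tolist()) for k in("time","position","ft_force","torque","grip_width","grip_force")],"q7",round(s["joint_positions"][6],2))
E
python3 st.py
```

```text
yaw 94.12 tilt 0.04 ('time', 4.15) ('position', [0.516, -0.104, 0.077]) ('ft_force', [0.465, -0.015, 1.931]) ('torque', [0.062, -0.076, 0.06]) ('grip_width', 0.544) ('grip_force', 24.999) q7 0.09
```

>>> jog_arm:
  commands:
    - [0.4,0,0,0,0,0,0.07]
    - [0.4,0,0,0,0,0,0.13]
    - [0.4,0,0,0,0,0,0.2]
    - [0.4,0,0,0,0,0,0.2]
    - [0.4,0,0,0,0,0,0.2]

```text
time: 4.57
position: [0.5158, -0.1039, 0.0767]
tool_rot: [2.022, 2.404, 0.001]
ft_force: [0.6, 0.4, 1.6]
grip_width: 0.537
grip_force: 25.0
```

```bash
python3 st.py
```

```text
yaw 99.87 tilt 0.03 ('time', 4.567) ('position', [0.516, -0.104, 0.077]) ('ft_force', [0.631, 0.399, 1.646]) ('torque', [0.014, -0.121, 0.009]) ('grip_width', 0.537) ('grip_force', 25.0) q7 0.19
```

About 19° counter-clockwise with no resisting moment, so that way is free. I continue to 75°.

>>> jog_arm:
  commands:
    - [0.4,0,0,0,0,0,0.18]
    - [0.4,0,0,0,0,0,0.36]
    - [0.4,0,0,0,0,0,0.54]
    - [0.4,0,0,0,0,0,0.7]
    - [0.4,0,0,0,0,0,0.7]

```text
time: 4.98
position: [0.5158, -0.1039, 0.0767]
tool_rot: [1.546, 2.734, 0.0]
ft_force: [0.7, 0.3, 1.8]
grip_width: 0.543
grip_force: 25.0
```

```bash
python3 st.py; python3 - <<'E'
from h import *
c=grab("scene");cv2.imwrite("pics/t40.png",cv2.resize(c[0][160:240,190:290,::-1],None,fx=6,fy=6,interpolation=cv2.INTER_CUBIC))
E
```

```text
yaw 121.02 tilt 0.02 ('time', 4.983) ('position', [0.516, -0.104, 0.077]) ('ft_force', [0.686, 0.288, 1.763]) ('torque', [-0.018, -0.115, 0.047]) ('grip_width', 0.543) ('grip_force', 24.998) q7 0.55
```

View pics/t40.png

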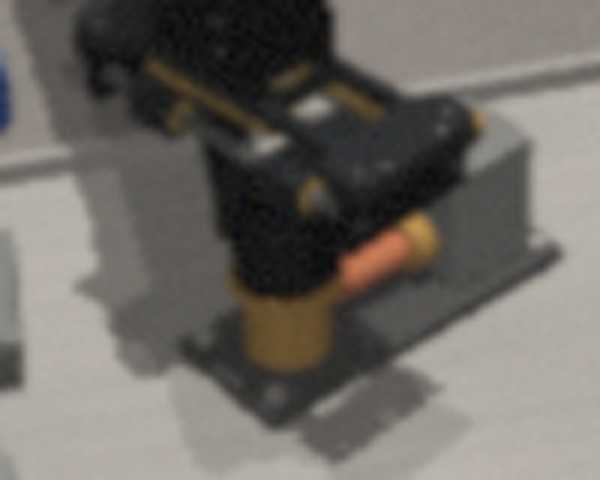

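The line is hidden by the gripper, but the moment stays near zero at a 25 N grip, so the cap is turning with it, not slipping (cap at (285,250), seated).

>>> jog_arm:
  commands:
    - [0.4,0,0,0,0,0,0.15]
    - [0.4,0,0,0,0,0,0.3]
    - [0.4,0,0,0,0,0,0.45]
    - [0.4,0,0,0,0,0,0.6]
    - [0.4,0,0,0,0,0,0.75]

```text
time: 5.45
position: [0.5157, -0.1039, 0.0767]
tool_rot: [0.984, 2.983, 0.0]
ft_force: [0.2, -0.1, 2.2]
grip_width: 0.546
grip_force: 25.0
```

>>> jog_arm:
  commands:
    - [0.4,0,0,0,0,0,0.15]
    - [0.4,0,0,0,0,0,0.3]
    - [0.4,0,0,0,0,0,0.4]
    - [0.4,0,0,0,0,0,0.4]
    - [0.4,0,0,0,0,0,0.4]

```text
time: 5.87
position: [0.516, -0.1039, 0.0767]
tool_rot: [0.672, 3.068, 0.0]
ft_force: [0.8, 0.7, 0.6]
grip_width: 0.546
grip_force: 25.0
```

```bash
python3 st.py
```

```text
yaw 155.29 tilt 0.05 ('time', 5.867) ('position', [0.516, -0.104, 0.077]) ('ft_force', [0.767, 0.742, 0.594]) ('torque', [0.073, -0.412, 0.057]) ('grip_width', 0.546) ('grip_force', 25.0) q7 1.12
```

Turned 75°. I lift 5 mm gently and watch the force.

>>> jog_arm:
  commands:
    - [0.4,0,0,0.003,0,0,0]
    - [0.4,0,0,0.006,0,0,0]
    - [0.4,0,0,0.01,0,0,0]
    - [0.4,0,0,0.01,0,0,0]
    - [0.4,0,0,0.01,0,0,0]

```text
time: 6.28
position: [0.5156, -0.1035, 0.0817]
tool_rot: [-0.667, -3.07, -0.001]
ft_force: [1.1, 1.4, -0.9]
grip_width: 0.541
grip_force: 25.0
```

```bash
python3 st.py
```

```text
yaw 155.49 tilt 0.03 ('time', 6.283) ('position', [0.516, -0.103, 0.082]) ('ft_force', [1.063, 1.39, -0.941]) ('torque', [0.485, -0.48, -0.022]) ('grip_width', 0.541) ('grip_force', 25.0) q7 1.13
```

It is free: only the cap's weight is on the wrist. I lift to 10 cm in total.

>>> jog_arm:
  commands:
    - [0.4,0,0,0.02,0,0,0]
    - [0.4,0,0,0.04,0,0,0]
    - [0.4,0,0,0.07,0,0,0]
    - [0.4,0,0,0.1,0,0,0]
    - [0.4,0,0,0.13,0,0,0]

```text
time: 6.7
position: [0.5146, -0.1044, 0.1476]
tool_rot: [-0.667, -3.068, 0.002]
ft_force: [0.0, 0.7, -1.3]
grip_width: 0.542
grip_force: 25.0
```

>>> jog_arm:
  commands:
    - [0.4,0,0,0.03,0,0,0]
    - [0.4,0,0,0.05,0,0,0]
    - [0.4,0,0,0.06,0,0,0]
    - [0.4,0,0,0.06,0,0,0]
    - [0.4,0,0,0.06,0,0,0]

```text
time: 7.12
position: [0.5152, -0.1041, 0.1763]
tool_rot: [-0.667, -3.069, 0.001]
ft_force: [0.3, 0.1, -1.9]
grip_width: 0.544
grip_force: 25.0
```

```bash
python3 st.py; python3 - <<'E'
from h import *
c=grab("scene");cv2.imwrite("pics/end.png",cv2.resize(c[0][120:290,130:410,::-1],None,fx=2.8,fy=2.8,interpolation=cv2.INTER_CUBIC))
print(proj(c,[[.516,-.1035,.167],[.516,-.1035,.067]]))
E
```

```text
yaw 155.48 tilt 0.04 ('time', 7.117) ('position', [0.515, -0.104, 0.176]) ('ft_force', [0.28, 0.058, -1.904]) ('torque', [0.096, -0.14, 0.025]) ('grip_width', 0.544) ('grip_force', 25.0) q7 1.2
[[234.59239865 176.39300768]
 [236.27651418 204.54726895]]
```

View pics/end.png

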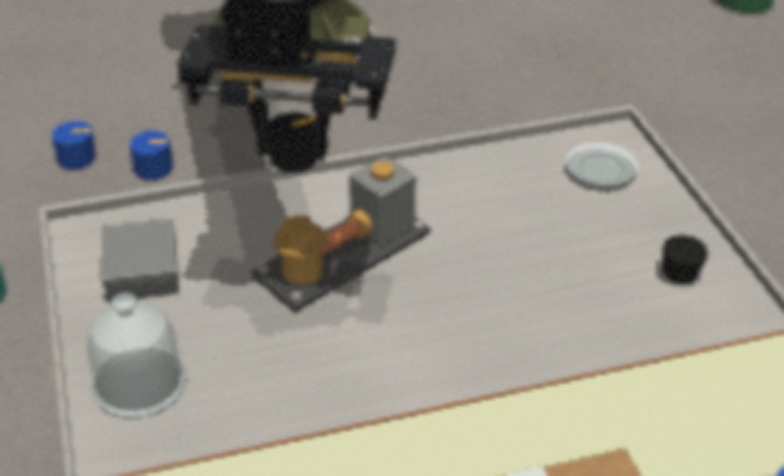

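The cap is held upright, mouth down (crop (297,140)), above the bare brass nozzle (300,245). The bystanders are undisturbed. I let it settle, then hand in.

>>> jog_arm:
  commands:
    - [0.4,0,0,0,0,0,0]
    - [0.4,0,0,0,0,0,0]
    - [0.4,0,0,0,0,0,0]
    - [0.4,0,0,0,0,0,0]
    - [0.4,0,0,0,0,0,0]

```text
time: 7.58
position: [0.5155, -0.1038, 0.1764]
tool_rot: [-0.666, -3.07, -0.0]
ft_force: [-0.1, -0.2, -1.5]
grip_width: 0.544
grip_force: 25.0
```

```bash
python3 st.py; python3 -c "
from bench import ctrl
print(ctrl.close_job())"
```

```text
yaw 155.51 tilt 0.02 ('time', 7.583) ('position', [0.516, -0.104, 0.176]) ('ft_force', [-0.068, -0.174, -1.484]) ('torque', [0.104, -0.169, 0.021]) ('grip_width', 0.544) ('grip_force', 25.0) q7 1.2
the job is handed in; nothing more can be done
None
```

The cap loosened counter-clockwise seen from above (a right-hand thread); I turned it 75°, lifted it off and handed the job in at about 7.6 s, with the cap held still and mouth down about 10 cm above its seat and the other things where they stood.

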